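Lock a filter coupling onto its grooved adaptor

ROBOT

A 6-joint arm with a two-finger parallel gripper is mounted at the origin on a cart in front of the work surface, level with it; the furniture and walls round the work are solid. World frame = base frame: x ahead of the robot, y to its left, z up, the work surface at z = 0. Lengths are in m, angles in rad, forces in N, time in s.
With the tool pointing down it reaches from about 0.4 to 0.825 m from the base axis. Payload 7 kg.
Tool frame: the origin (TCP) lies on the centre line of the jaws, within the pads' length; the fingertips stand tip_reach ahead of it and the grasp point (between the pads) is the TCP (tip_reach is the distance from the TCP to the fingertips, in m); z points along the fingers, y is the line along which they close (so a half turn about z gives the same grasp; the last joint's range is limited). The gripper opens to 88 mm and grips with 3 to 60 N. Pads are 19 mm wide; open, the fingers measure 130 mm over their backs; the gripper's body (78 mm by 193 mm) begins 47 mm behind the grasp point.
Start: joints at [-0.958, 0.359, 0.012, 0, -1.224, -0.288], TCP at [0.215, -0.64, 0.246] pointing down, gripper open.
Joint ranges: [-3.07, 3.07], [-1.43, 2.12], [-1.02, 1.25], [-3.03, 1.67], [-3.05, -0], [-3.03, 3.03]. Speed limits (rad/s): [2.39, 2.39, 3.01, 3.14, 3.14, 3.14].

INTERFACE

Orientations are given as [roll, pitch, yaw] about the fixed x, y, z axes, in that order (R = Rz(yaw) Ry(pitch) Rx(roll)).
In Python, from station import get_state, grab_frame, calibration, job_done, find_in, mark_of, tip_reach gives the robot as it stands.
- The arm moves only by the shell command python3 -m handwheel 'ROWS' [OPENING] [FORCE]. ROWS is JSON, a list of rows, each an object with "delta_pos": the shift along the world's x, y, z in units of 30 mm (1.0 is 30 mm), a list of three; "dr": the turn, a rotation vector about the world's x, y, z in degrees, a list of three. In form: [{"delta_pos": [tx, ty, tz], "dr": [rx, ry, rz]}, ...]. A call has 1 to 10 rows; each row shifts and turns the commanded pose from where the row before left it; what a row does not reach is not made up. A row lasts 1/10 s, in which the tool goes at most 50 mm and 8.59 degrees, less where a joint would pass 70% of its speed; a pose out of reach is approached as far as the arm can. A call is refused whole if a number of a shift passes 1 or a number of a turn 8.59, either way. A call with a gripper value outside its range is refused whole. OPENING is the closure, from -1 (fully open) to 1 (shut), set as the call begins (- or left out, the last holds). The fingers move at their own pace and stop on an object; FORCE is the grip in N (left out, the last holds). Time passes only in rows, so rows that do not move let the fingers close. It gives the time, the measured TCP pose, the force, the opening and the grip force at its end, in the units of the state.
- get_state(): the state, without advancing time (a new reading comes with each control period).
- grab_frame(name): name is "side" or "top" or "wrist"; returns the picture (400x640x3 uint8, red, green, blue); there is no depth.
- calibration(name): a dict with "fx", "fy", "cx", "cy" (pixels), "extrinsics" (4x4, takes a point from world to camera coordinates). Camera axes: x right, y down, z forward; pixel columns grow to the right and rows downward; lengths in m; the calibration is good to about 2 mm. A picture is of the moment at which its call begins: read the wrist's pose just before it. calibration takes no time and is no camera call; for the wrist camera it gives the pose at the moment of the call.
- job_done(): hands the job in; it is judged then, once.
Trained networks look in the newest picture that a camera, given by its name, has taken for a name from the list of things; names that differ only in an ending like _2 or _b are one class to them, and where a whole thing is asked for, a point or a joint stands for the part that bears it (a point fixed in the world has none). Each returns a list of dicts, best first, with "conf" (0 to 1); they miss things now and then, are a little off and sometimes report something else, mostly with a low value. They report only what shows in the picture. A call takes as long as a camera call.
- find_in(camera, query): "location" ([column, row] in pixels, amid what is visible of it).
- mark_of(camera, query): "location" ([column, row] in pixels: a listed point, or the origin of a listed thing).
The state is a dict: "t": time; "q": joint angles; "qd": joint speeds; "joint_efforts": joint torques, N m; "eef_pos": TCP position; "ee_rot": TCP orientation; "force": force on the tool from outside, world axes, zero at the start; "moment": the same for the moment, N m; "width": finger opening in m; "gripper_force": force on a finger pad.
Only numpy, scipy, OpenCV 4.12 (cv2) and the standard library are available. Lean on these libraries where they do the work, as an engineer would, in place of code of your own. Each camera call takes 0.05 s, during which the arm holds its last target. There are 200 camera calls.

TASK

Connect the inline filter on the docking cradle: without ramming it, push its coupling along the track fully home onto the grooved adaptor, so that the rubber gasket is squeezed flat, and then, one after the other in either order, swing the two cam arms all the way back and down until both lie flat along the coupling and it stays clamped. Leave the small things standing round the cradle where they are.

Things in the scene. Friction and masses are not known exactly. Their poses are not given: they have to be found in the camera images.
- cradle: Docking cradle fixed to the desk: grey base plate 300 long (its x) x 100 wide x 12 thick, origin at the centre of its underside on the desk, z up. Its +x runs from the track's open rear end to the stand. The track (66 wide, rail tops 25.5 above the desk, x = -125 to 50) holds the coupling's foot so that it only slides along x, with about 1 mm play. Stand: grey block 45 x 76, 100 high, at x = 105 to 150.
- stand_face (a point): Point on the stand's face (cradle x = 105) on the adaptor's axis, 70 above the desk. The steel adaptor juts out towards -x: spigot 26 dia. with a rubber gasket ring, then a round collar 46 dia., 10 thick, with an ear each side (64 over the ears), then a groove. It is screwed in differently each time, not reported: the collar's front face is 29 to 41 before the stand, so home must be felt or seen.
- coupling: Inline filter with coupling, loose in the track, 0.75 kg +-15 %: canister 50 dia. on a foot 92 x 50 x 7; 122 long, from 86 behind the origin to its open mouth 36 in front. Origin at the foot's underside, 12 above the desk; +x to mouth and adaptor, +y left. Canister axis 58, top 83 above the origin. Starts 20 to 65 short of home. Home = mouth against the collar, origin 36 before the collar's front face.
- tail_boss (a point): Where to push, along the coupling's +x: centre of the flat rear end of the tail boss, a steel stub 24 dia., 42 above the desk, 86 behind the origin and 40 behind the canister. Sliding takes about 3 to 8 N; over the last 6 mm the gasket adds 1 to 5 N, then comes a solid stop: a push grown by 17 N is home. Released, it stays by its own friction. Over 50 N by the robot on coupling or arms is ramming.
- cam_left_pivot (a point): Pivot of the left cam arm: 30 in front of the coupling's origin, 36 to its left, 40 above it (52 above the desk). The arm is a steel bar 10 thick, 8 wide, 85 long from its pivot, with a cross grip (18 wide along y, 14 long) at its end. Stiff hinge (0.06 N m): it stays where it is left.
- cam_right_pivot (a point): The same on the right side (coupling's -y), 36 to the right.
- cam_left_end (a point): Centre of the cross grip at the end of the left cam arm, 78 from the pivot, 5 farther out.
- cam_right_end (a point): Centre of the cross grip at the end of the right cam arm, 78 from the pivot, 5 farther out.
- cam_left (a joint): Left cam arm angle, rad: 0 upright, growing as its end swings back towards the tail and down; 1.57 flat along the coupling (closed, upper side 57 above the desk). Starts at -0.05 to 0.35. From about 1 rad its cam pin rises behind the collar's ear and pulls the coupling in by up to 4 mm; if it is farther out the pin jams under the ear at about 1 rad: push the coupling home again and go on.
- cam_right (a joint): Right cam arm angle, same meaning.
- gasket (a joint): How far the coupling has squeezed the gasket ring, in m: 0 free, 0.006 flat (coupling fully home); springs back when the coupling moves away.
- amber_pot: Brown pot with white cap, 40 diameter, 75 high, loose bystander beyond the cradle. Origin at its underside.
- dropper_bottle: Brown glass dropper bottle with black top, 34 diameter, 102 high, loose bystander beyond the cradle. Origin at its underside.
- cassette_box_0: White low carton 90 x 48 x 26 high, loose bystander on the robot's side of the cradle. Origin at its underside.
- timer: White timer 62 x 62 x 19 high, loose bystander beyond the stand's end of the cradle. Origin at its underside.

How it is judged:
On the way, in this order (a step that is already met when the one before it is completed fails the run):
1. the coupling is pushed home (gasket squeezed by at least 4 mm) with both cam arms still up (value of joint gasket above 0.004 m and value of joint each of cam_left, cam_right below 0.8 rad), for 0.2 s.
2. one cam arm is closed while the other is still up (((value of joint cam_left above 1.45 rad and value of joint cam_right below 0.8 rad) or (value of joint cam_right above 1.45 rad and value of joint cam_left below 0.8 rad))), for 0.2 s.
3. both cam arms are closed (value of joint each of cam_left, cam_right above 1.45 rad), for 0.2 s.
At the end, for the whole second after the job is handed in: The coupling is home on the adaptor (gasket squeezed by more than 4.5 of its 6 mm), both cam arms are closed (above 1.45 of 1.57 rad), and the coupling is at rest (all of step 3 and value of joint gasket above 0.0045 m and linear speed of coupling below 0.01 m/s); the robot touches nothing.
It fails at once if the robot pushes or presses on the coupling or its arms with more than 50 N (contact force between coupling and the arm above 50 N).
It fails at once if the fingers push or press on the coupling or its arms with more than 50 N (contact force between coupling and the fingers above 50 N).
It fails at once if a bystander round the cradle is shifted by more than 25 mm or toppled (distance of any of amber_pot, dropper_bottle, cassette_box_0, timer from where it was at the start of the episode above 0.025 m or angle between any of amber_pot, dropper_bottle's own z axis and vertical above 0.5 rad).
It also fails if it takes over 54 s, if anything falls off the work surface, if the arm or the gripper's body presses on something with over 40 N, if the wrist force passes 120 N, or if a joint passes its speed limit or range.

## Working session

There is one attempt and no reset: what is moved stays moved. The work goes in short steps, Python scripts to look and compute and a shell command to move; the robot and the scene stay as the last step left them, time stands still between calls to the robot, and variables do not carry over. Pictures are saved under pics/ and viewed, at most 10 in all, crops included, and the job is handed in when it is done.

```bash
mkdir -p pics; cat > h.py <<'E'
import numpy as np,cv2
from station import *
def tri(obs):
    A=[];
    for cam,(u,v) in obs:
        c=calibration(cam);E=np.array(c["extrinsics"]);K=np.array([[c["fx"],0,c["cx"]],[0,c["fy"],c["cy"]],[0,0,1]])
        P=K@E[:3];A+= [u*P[2]-P[0],v*P[2]-P[1]]
    X=np.linalg.svd(np.array(A))[2][-1];return X[:3]/X[3]
def onz(cam,uv,z):
    c=calibration(cam);E=np.array(c["extrinsics"]);R=E[:3,:3];o=-R.T@E[:3,3]
    d=R.T@np.array([(uv[0]-c["cx"])/c["fx"],(uv[1]-c["cy"])/c["fy"],1]);return o+d*(z-o[2])/d[2]
def proj(cam,p):
    c=calibration(cam);E=np.array(c["extrinsics"]);q=E[:3,:3]@np.array(p)+E[:3,3]
    return c["fx"]*q[0]/q[2]+c["cx"],c["fy"]*q[1]/q[2]+c["cy"]
def save(cam,name):
    im=grab_frame(cam);cv2.imwrite("pics/"+name+".png",im[:,:,::-1]);return im
E
python3 - <<'E'
from h import *
np.set_printoptions(precision=4,suppress=True)
a=save("top","top1");b=save("side","side1")
cv2.imwrite("pics/both1.png",cv2.resize(np.vstack([a,b]),(480*1,600))[:,:,::-1])
Z=dict(cradle=0,stand_face=.07,coupling=.012,tail_boss=.042,cam_left_pivot=.052,cam_right_pivot=.052,cam_left_end=.12,cam_right_end=.12,amber_pot=0,dropper_bottle=0,cassette_box_0=0,timer=0)
for n,z in Z.items():
    o={}
    for c in("top","side"):
        r=mark_of(c,n)
        if r:o[c]=r[0]["location"];print(n,c,np.round(o[c]),round(r[0]["conf"],2),onz(c,o[c],z))
    if len(o)==2:print("   tri",tri(list(o.items())))
s=get_state();print(s,tip_reach if not callable(tip_reach) else tip_reach())
for c in("top","side"):
    E=np.array(calibration(c)["extrinsics"]);print(c,-E[:3,:3].T@E[:3,3])
E
```

```text
cradle top [356. 214.] 0.66 [0.4975 0.1525 0.    ]
cradle side [319. 290.] 0.81 [0.5017 0.1602 0.    ]
   tri [0.5    0.1535 0.0055]
stand_face top [318. 217.] 0.79 [0.4776 0.2505 0.07  ]
stand_face side [302. 224.] 0.94 [0.4732 0.247  0.07  ]
   tri [0.4748 0.25   0.0684]
coupling top [358. 212.] 0.58 [0.4995 0.1496 0.012 ]
coupling side [321. 292.] 0.74 [0.5055 0.1415 0.012 ]
   tri [0.5037 0.1491 0.0048]
tail_boss top [398. 198.] 0.77 [0.5316 0.057  0.042 ]
tail_boss side [341. 316.] 0.72 [0.5333 0.0588 0.042 ]
   tri [0.5326 0.0574 0.0432]
cam_left_pivot top [357. 224.] 0.56 [0.4654 0.1569 0.052 ]
cam_left_pivot side [297. 267.] 0.77 [0.4676 0.154  0.052 ]
   tri [0.4668 0.1568 0.0496]
cam_right_pivot top [347. 196.] 0.42 [0.5309 0.181  0.052 ]
cam_right_pivot side [294. 266.] 0.51 [0.4632 0.1562 0.052 ]
   tri [0.4875 0.1721 0.0478]
cam_left_end top [365. 224.] 0.54 [0.4569 0.1476 0.12  ]
cam_left_end side [290. 230.] 0.89 [0.4606 0.1574 0.12  ]
   tri [0.4594 0.1488 0.1256]
cam_right_end top [360. 184.] 0.6 [0.5472 0.1586 0.12  ]
cam_right_end side [342. 223.] 0.75 [0.5385 0.17
[... 357 characters left out ...]
.    ]
   tri [0.4142 0.141  0.0022]
timer top [276. 237.] 0.7 [0.4373 0.3524 0.    ]
timer side [284. 230.] 0.52 [0.4339 0.3299 0.    ]
   tri [ 0.4342  0.353  -0.0154]
{'t': 1.3, 'q': array([-0.9579,  0.3586,  0.0119, -0.    , -1.2241, -0.2881]), 'qd': array([-0.0011, -0.0016,  0.0009, -0.0004,  0.0018,  0.0006]), 'joint_efforts': array([  0.0005, -58.2397,  29.3307,   7.0024,   0.0127,  -0.    ]), 'eef_pos': array([ 0.2154, -0.6397,  0.2455]), 'ee_rot': array([ 3.1416, -0.    , -2.8168]), 'force': array([0.2629, 0.3064, 0.7574]), 'moment': array([-0.0709, -0.0271, -0.0081]), 'gripper_force': 0.0, 'width': 0.08765619073588835} 0.019
top [0.3524 0.2636 0.9537]
side [ 0.5127 -0.4634  0.5512]
```

```bash
python3 - <<'E'
import cv2,numpy as np
a=cv2.imread("pics/top1.png")[130:290,230:450];b=cv2.imread("pics/side1.png")[170:350,210:430]
cv2.imwrite("pics/z1.png",np.hstack([cv2.resize(a,(400,291)),cv2.resize(b,(400,327))[:291]]) )
E
```

```text
(no output)
```

View pics/z1.png

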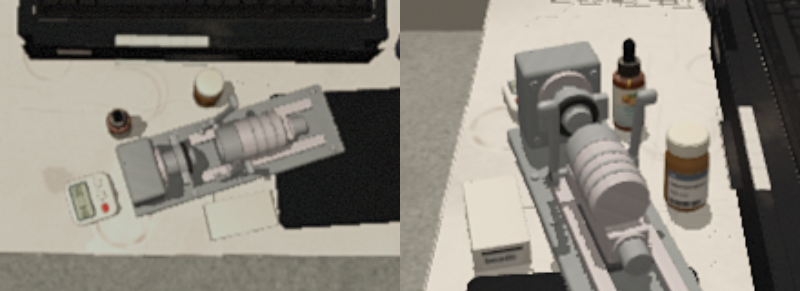

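View pics/both1.png

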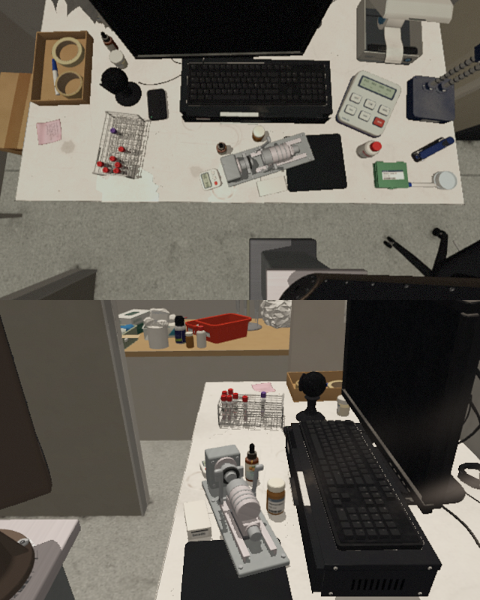

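The pictures show the cradle's track running from the tail at lower right to the stand at upper left. Both arms are up, the boss is at (398,198) in the top view, and the pot and dropper are beyond the cradle. I'll go behind the tail boss, turning the tool as it travels.

```bash

python3 -m handwheel '[{"delta_pos":[0.45,0.94,0],"dr":[0,0,3.65]},{"delta_pos":[0.45,0.94,0],"dr":[0,0,3.65]},{"delta_pos":[0.45,0.94,0],"dr":[0,0,3.65]},{"delta_pos":[0.45,0.94,0],"dr":[0,0,3.65]},{"delta_pos":[0.45,0.94,0],"dr":[0,0,3.65]},{"delta_pos":[0.45,0.94,0],"dr":[0,0,3.65]},{"delta_pos":[0.45,0.94,0],"dr":[0,0,3.65]},{"delta_pos":[0.45,0.94,0],"dr":[0,0,3.65]}]' 1
python3 -m handwheel '[{"delta_pos":[0.45,0.94,0],"dr":[0,0,3.65]},{"delta_pos":[0.45,0.94,0],"dr":[0,0,3.65]},{"delta_pos":[0.45,0.94,0],"dr":[0,0,3.65]},{"delta_pos":[0.45,0.94,0],"dr":[0,0,3.65]},{"delta_pos":[0.45,0.94,0],"dr":[0,0,3.65]},{"delta_pos":[0.45,0.94,0],"dr":[0,0,3.65]},{"delta_pos":[0.45,0.94,0],"dr":[0,0,3.65]},{"delta_pos":[0.45,0.94,0],"dr":[0,0,3.65]}]'
python3 -m handwheel '[{"delta_pos":[0.45,0.94,0],"dr":[0,0,3.65]},{"delta_pos":[0.45,0.94,0],"dr":[0,0,3.65]},{"delta_pos":[0.45,0.94,0],"dr":[0,0,3.65]},{"delta_pos":[0.45,0.94,0],"dr":[0,0,3.65]},{"delta_pos":[0.45,0.94,0],"dr":[0,0,3.65]},{"delta_pos":[0.45,0.94,0],"dr":[0,0,3.65]},{"delta_pos":[0.45,0.94,0],"dr":[0,0,3.65]},{"delta_pos":[0.45,0.9,0],"dr":[0,0,3.65]}]'
python3 - <<'E'
from h import *
np.set_printoptions(precision=4,suppress=True)
print(get_state()["eef_pos"],get_state()["ee_rot"])
a=save("wrist","w1")
for n,z in dict(tail_boss=.042,stand_face=.07,cam_left_end=.128,cam_right_end=.128,cam_left_pivot=.052,cam_right_pivot=.052).items():
    r=mark_of("wrist",n)
    if r:print(n,np.round(r[0]["location"]),round(r[0]["conf"],2),onz("wrist",r[0]["location"],z))
E
```

```text
t: 2.1
eef_pos: [0.3238, -0.413, 0.2458]
ee_rot: [-3.141, 0.0, -2.305]
force: [-0.0, -0.1, -0.4]
width: 0.0292
gripper_force: 0.0
t: 2.9
eef_pos: [0.4318, -0.1873, 0.2459]
ee_rot: [-3.141, 0.0, -1.795]
force: [0.4, -0.3, 0.4]
width: 0.0002
gripper_force: 0.0
t: 3.7
eef_pos: [0.5398, 0.0373, 0.2458]
ee_rot: [-3.141, 0.0, -1.285]
force: [0.9, -0.6, -0.0]
width: 0.0003
gripper_force: 0.0
[0.5398 0.0373 0.2458] [-3.1411  0.     -1.2849]
tail_boss [315. 196.] 0.59 [0.5324 0.0609 0.042 ]
```

View pics/w1.png

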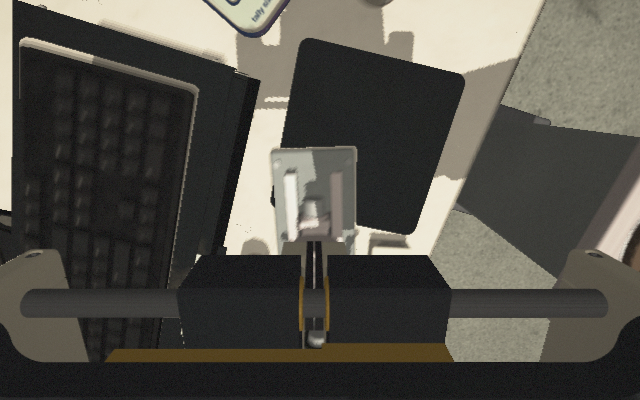

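The wrist view shows the boss's rear at (315,196), centred under the closed fingers. I'll back off 10 mm and go down.

```bash

python3 -m handwheel '[{"delta_pos":[0.05,-0.16,-0.8],"dr":[0,0,0]},{"delta_pos":[0.05,-0.16,-0.8],"dr":[0,0,0]},{"delta_pos":[0,0,-0.8],"dr":[0,0,0]},{"delta_pos":[0,0,-0.8],"dr":[0,0,0]},{"delta_pos":[0,0,-0.8],"dr":[0,0,0]},{"delta_pos":[0,0,-0.8],"dr":[0,0,0]},{"delta_pos":[0,0,-0.8],"dr":[0,0,0]},{"delta_pos":[0,0,-0.7],"dr":[0,0,0]},{"delta_pos":[0,0,0],"dr":[0,0,0]}]'
python3 -m handwheel '[{"delta_pos":[-0.06,0.2,0],"dr":[0,0,0]},{"delta_pos":[-0.06,0.2,0],"dr":[0,0,0]},{"delta_pos":[-0.06,0.2,0],"dr":[0,0,0]},{"delta_pos":[-0.06,0.2,0],"dr":[0,0,0]},{"delta_pos":[-0.04,0.13,0],"dr":[0,0,0]},{"delta_pos":[-0.04,0.13,0],"dr":[0,0,0]}]'
```

```text
t: 4.95
eef_pos: [0.5403, 0.0249, 0.0543]
ee_rot: [3.137, -0.0, -1.29]
force: [-0.9, 0.1, 0.7]
width: 0.0003
gripper_force: 0.0
t: 5.55
eef_pos: [0.5331, 0.0582, 0.0575]
ee_rot: [-3.141, -0.001, -1.287]
force: [1.8, -5.6, 4.9]
width: 0.0003
gripper_force: 3.2
```

```bash

python3 -m handwheel '[{"delta_pos":[-0.04,0.13,0],"dr":[0,0,0]},{"delta_pos":[-0.04,0.13,0],"dr":[0,0,0]},{"delta_pos":[-0.04,0.13,0],"dr":[0,0,0]},{"delta_pos":[-0.04,0.13,0],"dr":[0,0,0]},{"delta_pos":[-0.04,0.13,0],"dr":[0,0,0]}]'
python3 -m handwheel '[{"delta_pos":[-0.02,0.07,0],"dr":[0,0,0]},{"delta_pos":[-0.02,0.07,0],"dr":[0,0,0]},{"delta_pos":[-0.02,0.07,0],"dr":[0,0,0]}]'
```

```text
t: 6.05
eef_pos: [0.5272, 0.0774, 0.0575]
ee_rot: [-3.141, -0.001, -1.287]
force: [2.0, -6.4, 4.9]
width: 0.0001
gripper_force: 3.5
t: 6.35
eef_pos: [0.5253, 0.0836, 0.0574]
ee_rot: [-3.141, -0.001, -1.287]
force: [0.9, -6.2, 4.6]
width: 0.0007
gripper_force: 3.4
```

```bash

python3 -m handwheel '[{"delta_pos":[-0.02,0.07,0],"dr":[0,0,0]},{"delta_pos":[-0.02,0.07,0],"dr":[0,0,0]}]' | grep -E "eef|force: \["
python3 -m handwheel '[{"delta_pos":[-0.02,0.05,0],"dr":[0,0,0]},{"delta_pos":[-0.01,0.05,0],"dr":[0,0,0]}]' | grep -E "eef|force: \["
```

```text
eef_pos: [0.5241, 0.0878, 0.0574]
force: [1.8, -8.3, 4.8]
eef_pos: [0.5231, 0.0907, 0.0574]
force: [1.3, -7.9, 4.5]
```

```bash

python3 -m handwheel '[{"delta_pos":[-0.02,0.05,0],"dr":[0,0,0]},{"delta_pos":[-0.01,0.05,0],"dr":[0,0,0]}]' | grep -E "eef|force: \["
python3 -m handwheel '[{"delta_pos":[-0.02,0.05,0],"dr":[0,0,0]},{"delta_pos":[-0.01,0.05,0],"dr":[0,0,0]}]' | grep -E "eef|force: \["
```

```text
eef_pos: [0.5223, 0.0935, 0.0574]
force: [3.2, -10.1, 3.8]
eef_pos: [0.5218, 0.0954, 0.0575]
force: [9.4, -21.2, 1.5]
```

```bash

python3 -m handwheel '[{"delta_pos":[-0.01,0.03,0],"dr":[0,0,0]},{"delta_pos":[0,0,0],"dr":[0,0,0]},{"delta_pos":[0,0,0],"dr":[0,0,0]}]' | grep -E "eef|force: \["
python3 - <<'E'
from h import *
np.set_printoptions(precision=4,suppress=True)
b=save("side","side2");t=save("top","top2")
a=cv2.resize(t[130:290,250:450],(400,320));b=cv2.resize(b[180:340,220:420],(400,320))
cv2.imwrite("pics/z2.png",np.hstack([a,b])[:,:,::-1])
Z=dict(stand_face=.07,cam_left_pivot=.052,cam_right_pivot=.052,cam_left_end=.128,cam_right_end=.128)
for n,z in Z.items():
    o={}
    for c in("top","side"):
        r=mark_of(c,n)
        if r:o[c]=r[0]["location"];print(n,c,np.round(o[c]),round(r[0]["conf"],2),onz(c,o[c],z))
    if len(o)==2:print("   tri",tri(list(o.items())))
E
```

```text
eef_pos: [0.5218, 0.0959, 0.0575]
force: [9.0, -19.2, 1.8]
stand_face side [302. 223.] 0.58 [0.4734 0.2503 0.07  ]
cam_left_pivot side [287. 249.] 0.63 [0.4497 0.2019 0.052 ]
cam_right_pivot side [319. 292.] 0.54 [0.5027 0.0964 0.052 ]
cam_left_end side [283. 212.] 0.46 [0.4473 0.1957 0.128 ]
```

View pics/z2.png

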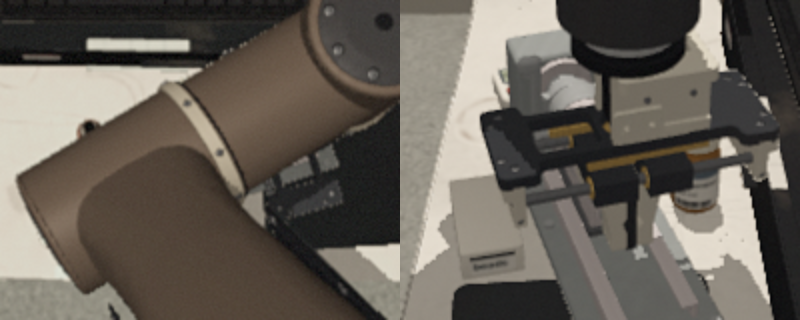

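The arm hides most of the coupling in both views, and the fingers are square on the boss. I'll push a little more to confirm the solid stop.

```bash

python3 -m handwheel '[{"delta_pos":[-0.01,0.03,0],"dr":[0,0,0]},{"delta_pos":[0,0,0],"dr":[0,0,0]}]' | grep -E "eef|force: \["
python3 -m handwheel '[{"delta_pos":[-0.01,0.03,0],"dr":[0,0,0]},{"delta_pos":[0,0,0],"dr":[0,0,0]}]' | grep -E "eef|force: \["
```

```text
eef_pos: [0.5217, 0.0961, 0.0575]
force: [11.4, -23.0, 1.2]
eef_pos: [0.5217, 0.0963, 0.0575]
force: [14.9, -28.1, -0.2]
```

Home: 1 mm of command moved it 0.2 mm and added 6 N. Next I'll retreat, rise, turn, and go above a point in front of the left arm.

```bash

python3 -m handwheel '[{"delta_pos":[0.07,-0.24,0],"dr":[0,0,0]},{"delta_pos":[0.07,-0.24,0],"dr":[0,0,0]},{"delta_pos":[0,0,0.9],"dr":[0,0,0]},{"delta_pos":[0,0,1],"dr":[0,0,0]},{"delta_pos":[0,0,1],"dr":[0,0,0]},{"delta_pos":[0,0,1],"dr":[0,0,0]},{"delta_pos":[0,0,1],"dr":[0,0,0]},{"delta_pos":[0,0,1],"dr":[0,0,0]}]' | grep -E "eef|force: \["
python3 -m handwheel '[{"delta_pos":[-0.3,0.54,0],"dr":[0,0,-8.3]},{"delta_pos":[-0.3,0.54,0],"dr":[0,0,-8.3]},{"delta_pos":[-0.3,0.54,0],"dr":[0,0,-8.3]},{"delta_pos":[-0.3,0.54,0],"dr":[0,0,-8.3]},{"delta_pos":[-0.3,0.54,0],"dr":[0,0,-8.3]},{"delta_pos":[-0.3,0.54,0],"dr":[0,0,-8.3]},{"delta_pos":[-0.3,0.54,0],"dr":[0,0,-8.3]},{"delta_pos":[-0.3,0.54,0],"dr":[0,0,-8.3]},{"delta_pos":[-0.3,0.54,0],"dr":[0,0,-8.3]},{"delta_pos":[-0.3,0.54,0],"dr":[0,0,-8.3]}]'|grep -E "eef|force: \["
python3 -m handwheel '[{"delta_pos":[0,0,0],"dr":[0,0,-6.8]},{"delta_pos":[0,0,0],"dr":[0,0,0]},{"delta_pos":[0,0,0],"dr":[0,0,0]}]'
python3 - <<'E'
from h import *
np.set_printoptions(precision=4,suppress=True)
b=save("side","side3");t=save("wrist","w3")
a=cv2.resize(t,(400,250));b=cv2.resize(b[180:340,220:420],(400,320))
cv2.imwrite("pics/z3.png",np.hstack([np.pad(a,((0,70),(0,0),(0,0))),b])[:,:,::-1])
Z=dict(stand_face=.07,cam_left_pivot=.052,cam_right_pivot=.052,cam_left_end=.128,cam_right_end=.128,tail_boss=.042)
for n,z in Z.items():
    for c in("wrist","side"):
        r=mark_of(c,n)
        if r:print(n,c,np.round(r[0]["location"]),round(r[0]["conf"],2),onz(c,r[0]["location"],z))
E
```

```text
eef_pos: [0.524, 0.0858, 0.235]
force: [-0.1, 0.9, -1.3]
eef_pos: [0.4335, 0.2484, 0.2337]
force: [-0.1, 0.1, -0.9]
t: 10.55
eef_pos: [0.4342, 0.2476, 0.2336]
ee_rot: [3.141, -0.0, -2.851]
force: [-0.2, 0.2, -0.4]
width: 0.0002
gripper_force: 0.0
stand_face wrist [312. 218.] 0.66 [0.4669 0.2556 0.07  ]
stand_face side [302. 225.] 0.84 [0.4731 0.2446 0.07  ]
cam_left_pivot wrist [271. 182.] 0.59 [0.448  0.2053 0.052 ]
cam_left_pivot side [290. 249.] 0.63 [0.4542 0.2011 0.052 ]
cam_right_pivot wrist [275. 248.] 0.68 [0.5192 0.2279 0.052 ]
cam_right_pivot side [330. 241.] 0.71 [0.5197 0.2238 0.052 ]
cam_left_end wrist [245. 202.] 0.97 [0.447  0.1937 0.128 ]
cam_left_end side [285. 213.] 0.68 [0.4502 0.1922 0.128 ]
cam_right_end wrist [250. 205.] 0.17 [0.448  0.1982 0.128 ]
cam_right_end side [334. 208.] 0.62 [0.5263 0.2066 0.128 ]
tail_boss wrist [169. 214.] 0.59 [0.5173 0.1067 0.042 ]
tail_boss side [331. 296.] 0.84 [0.5207 0.1003 0.042 ]
```

View pics/z3.png

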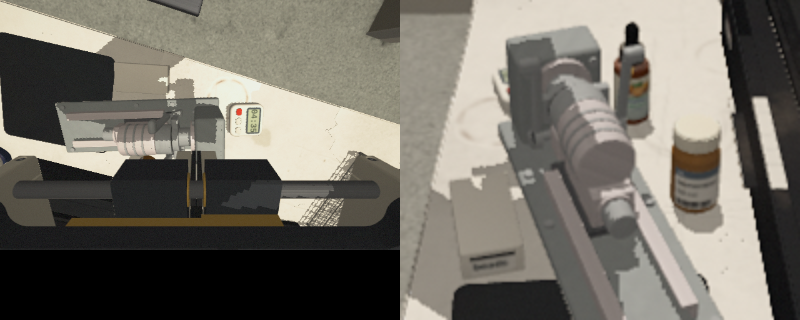

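Left arm at (285,213) in the side view, coupling on the adaptor, and pot and dropper untouched. I'll descend in front of the left arm and then sweep it back.

```bash

python3 -m handwheel '[{"delta_pos":[0,0,-0.8],"dr":[0,0,0]},{"delta_pos":[0,0,-0.8],"dr":[0,0,0]},{"delta_pos":[0,0,-0.8],"dr":[0,0,0]},{"delta_pos":[0,0,-0.8],"dr":[0,0,0]},{"delta_pos":[0,0,0],"dr":[0,0,0]}]' | grep -E "eef|force: \["
python3 -m handwheel '[{"delta_pos":[0.07,-0.22,0],"dr":[0,0,0]},{"delta_pos":[0.07,-0.22,0],"dr":[0,0,0]},{"delta_pos":[0.07,-0.22,0],"dr":[0,0,0]},{"delta_pos":[0.07,-0.22,0],"dr":[0,0,0]}]'|grep -E "eef|force: \["
python3 -m handwheel '[{"delta_pos":[0.08,-0.26,-0.05],"dr":[0,0,0]},{"delta_pos":[0.08,-0.26,-0.05],"dr":[0,0,0]},{"delta_pos":[0.08,-0.28,-0.15],"dr":[0,0,0]},{"delta_pos":[0.08,-0.28,-0.15],"dr":[0,0,0]}]'|grep -E "eef|force: \["
```

```text
eef_pos: [0.4329, 0.2459, 0.1348]
force: [-0.5, -0.6, 0.8]
eef_pos: [0.4433, 0.2206, 0.1385]
force: [-0.3, 0.4, 0.6]
eef_pos: [0.4528, 0.188, 0.1254]
force: [0.7, 0.8, -0.1]
```

```bash
python3 - <<'E'
from h import *
b=save("side","side4");t=save("wrist","w4")
b=cv2.resize(b[180:340,220:420],(400,320));a=cv2.resize(t[100:300,120:440],(400,250))
cv2.imwrite("pics/z4.png",np.hstack([np.pad(a,((0,70),(0,0),(0,0))),b])[:,:,::-1])
for n in("cam_left_end","cam_left_pivot"):
    for c in("wrist","side"):
        r=mark_of(c,n)
        if r:print(n,c,np.round(r[0]["location"]),round(r[0]["conf"],2),onz(c,r[0]["location"],.11))
E
```

```text
cam_left_end wrist [260. 261.] 0.77 [0.45989526 0.15990997 0.11      ]
cam_left_end side [289. 232.] 0.68 [0.45740621 0.16647903 0.11      ]
cam_left_pivot wrist [340. 220.] 0.57 [0.42590531 0.19514089 0.11      ]
cam_left_pivot side [287. 247.] 0.68 [0.45612221 0.12801925 0.11      ]
```

View pics/z4.png

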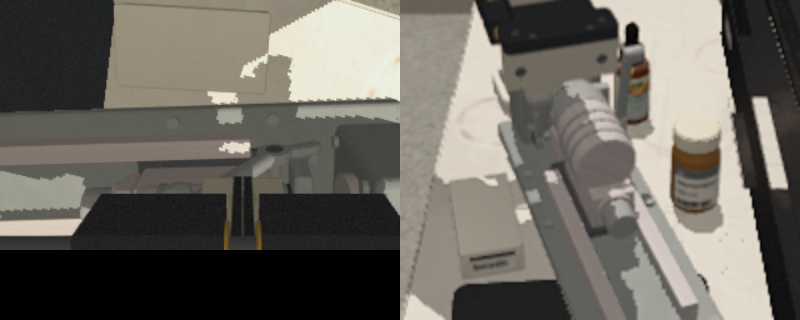

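The arm has swung to about 0.6 rad (grip near (289,232) in the side view), and the fingers are behind its front face. I'll continue the arc.

```bash

python3 -m handwheel '[{"delta_pos":[0.07,-0.22,-0.22],"dr":[0,0,0]},{"delta_pos":[0.07,-0.22,-0.23],"dr":[0,0,0]}]' | grep -E "eef|force: \["
python3 -m handwheel '[{"delta_pos":[0.03,-0.11,-0.18],"dr":[0,0,0]},{"delta_pos":[0.03,-0.11,-0.19],"dr":[0,0,0]}]'|grep -E "eef|force: \["
python3 -m handwheel '[{"delta_pos":[0.02,-0.07,-0.2],"dr":[0,0,0]},{"delta_pos":[0.02,-0.07,-0.2],"dr":[0,0,0]}]'|grep -E "eef|force: \["
```

```text
eef_pos: [0.4569, 0.1755, 0.1119]
force: [1.7, 1.4, 0.6]
eef_pos: [0.4584, 0.1688, 0.1011]
force: [-10.9, 6.9, 16.6]
eef_pos: [0.4595, 0.1642, 0.0886]
force: [0.1, -0.6, 1.7]
```

```bash
python3 - <<'E'
from h import *
b=save("side","side5");t=save("wrist","w5")
b=cv2.resize(b[180:300,250:400],(400,320));a=cv2.resize(t[100:300,120:440],(400,250))
cv2.imwrite("pics/z5.png",np.hstack([np.pad(a,((0,70),(0,0),(0,0))),b])[:,:,::-1])
for n in("cam_left_end","cam_left_pivot","tail_boss"):
    for c in("wrist","side"):
        r=mark_of(c,n)
        if r:print(n,c,np.round(r[0]["location"]),round(r[0]["conf"],2),onz(c,r[0]["location"],.06))
E
```

```text
cam_left_end wrist [246. 255.] 0.88 [0.47320284 0.12768087 0.06      ]
cam_left_end side [297. 269.] 0.71 [0.46901926 0.13974245 0.06      ]
cam_left_pivot wrist [381. 245.] 0.93 [0.44555731 0.20110483 0.06      ]
tail_boss side [331. 296.] 0.65 [0.52023752 0.07914009 0.06      ]
```

View pics/z5.png

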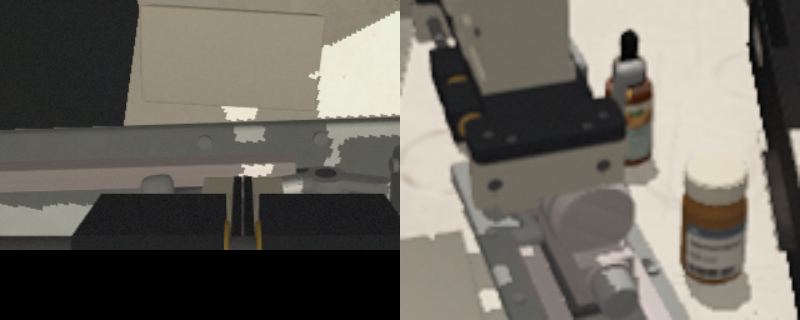

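The arm is nearly flat: its grip is left of the fingers in the wrist crop at (155,185) and its bar runs under them. Now I'll press it home.

```bash

python3 -m handwheel '[{"delta_pos":[0.01,-0.03,-0.18],"dr":[0,0,0]},{"delta_pos":[0.01,-0.03,-0.15],"dr":[0,0,0]}]' | grep -E "eef|force: \["
python3 -m handwheel '[{"delta_pos":[0,0,-0.05],"dr":[0,0,0]},{"delta_pos":[0,0,-0.05],"dr":[0,0,0]}]'|grep -E "eef|force: \["
```

```text
eef_pos: [0.4602, 0.1634, 0.0794]
force: [-10.1, 6.4, 15.3]
eef_pos: [0.46, 0.1634, 0.0764]
force: [-7.5, 3.8, 13.9]
```

```bash

python3 -m handwheel '[{"delta_pos":[0,0,-0.04],"dr":[0,0,0]},{"delta_pos":[0,0,0],"dr":[0,0,0]}]' | grep -E "eef|force: \["
python3 -m handwheel '[{"delta_pos":[0,0,-0.04],"dr":[0,0,0]},{"delta_pos":[0,0,0],"dr":[0,0,0]}]'|grep -E "eef|force: \["
```

```text
eef_pos: [0.4602, 0.1635, 0.0759]
force: [-7.6, 1.5, 17.6]
eef_pos: [0.4603, 0.1635, 0.0756]
force: [-12.7, 1.3, 26.4]
```

The left arm is solidly down at z 57 mm. Now the same for the right arm.

```bash

python3 -m handwheel '[{"delta_pos":[0,0,0.8],"dr":[0,0,0]},{"delta_pos":[0,0,1],"dr":[0,0,0]},{"delta_pos":[0,0,1],"dr":[0,0,0]},{"delta_pos":[0,0,1],"dr":[0,0,0]},{"delta_pos":[0,0,1],"dr":[0,0,0]},{"delta_pos":[0,0,0.2],"dr":[0,0,0]}]' | grep -E "eef|force: \["
python3 -m handwheel '[{"delta_pos":[0.38,0.62,0],"dr":[0,0,0]},{"delta_pos":[0.38,0.62,0],"dr":[0,0,0]},{"delta_pos":[0.38,0.62,0],"dr":[0,0,0]},{"delta_pos":[0.38,0.62,0],"dr":[0,0,0]},{"delta_pos":[0.38,0.62,0],"dr":[0,0,0]},{"delta_pos":[0,0,0],"dr":[0,0,0]}]'|grep -E "eef|force: \["
python3 - <<'E'
from h import *
b=save("side","side6");t=save("wrist","w6")
b=cv2.resize(b[170:330,220:420],(400,320));a=cv2.resize(t[100:300,120:440],(400,250))
cv2.imwrite("pics/z6.png",np.hstack([np.pad(a,((0,70),(0,0),(0,0))),b])[:,:,::-1])
for n,z in dict(cam_left_end=.052,cam_right_end=.127,cam_right_pivot=.052,tail_boss=.042).items():
    for c in("wrist","side"):
        r=mark_of(c,n)
        if r:print(n,c,np.round(r[0]["location"]),round(r[0]["conf"],2),onz(c,r[0]["location"],z))
E
```

```text
eef_pos: [0.4616, 0.1637, 0.227]
force: [0.7, -0.4, -0.4]
eef_pos: [0.5181, 0.2575, 0.2222]
force: [-0.3, -0.8, 0.6]
cam_left_end wrist [196.  92.] 0.74 [0.46311759 0.1279505  0.052     ]
cam_left_end side [294. 281.] 0.8 [0.46500136 0.12198925 0.052     ]
cam_right_end wrist [252. 204.] 0.89 [0.52548247 0.20843222 0.127     ]
cam_right_end side [335. 206.] 0.59 [0.52877151 0.21439337 0.127     ]
cam_right_pivot wrist [288. 176.] 0.77 [0.51617734 0.22843987 0.052     ]
cam_right_pivot side [327. 243.] 0.75 [0.51550683 0.21844779 0.052     ]
tail_boss wrist [165. 136.] 0.98 [0.51377632 0.1017667  0.042     ]
```

View pics/z6.png

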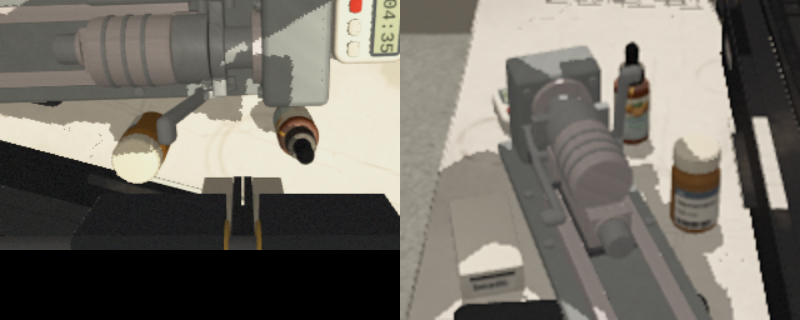

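The left arm lies flat. The right arm leans back about 0.27 rad, with the pot close beside it (crop (140,150)). I'll shift 5 mm inward for clearance, then descend and sweep.

```bash

python3 -m handwheel '[{"delta_pos":[-0.08,-0.02,-0.6],"dr":[0,0,0]},{"delta_pos":[-0.08,-0.03,-0.7],"dr":[0,0,0]},{"delta_pos":[0,0,-0.8],"dr":[0,0,0]},{"delta_pos":[0,0,-0.8],"dr":[0,0,0]},{"delta_pos":[0,0,0],"dr":[0,0,0]}]' | grep -E "eef|force: \["
python3 -m handwheel '[{"delta_pos":[0.07,-0.22,0],"dr":[0,0,0]},{"delta_pos":[0.07,-0.22,0],"dr":[0,0,0]},{"delta_pos":[0.07,-0.22,0],"dr":[0,0,0]},{"delta_pos":[0.08,-0.26,-0.06],"dr":[0,0,0]}]'|grep -E "eef|force: \["
python3 -m handwheel '[{"delta_pos":[0.08,-0.28,-0.15],"dr":[0,0,0]},{"delta_pos":[0.08,-0.28,-0.15],"dr":[0,0,0]}]'|grep -E "eef|force: \["
python3 -m handwheel '[{"delta_pos":[0.07,-0.22,-0.22],"dr":[0,0,0]},{"delta_pos":[0.07,-0.22,-0.23],"dr":[0,0,0]}]' | grep -E "eef|force: \["
```

```text
eef_pos: [0.5107, 0.2529, 0.1338]
force: [0.3, -0.4, 0.7]
eef_pos: [0.5219, 0.2265, 0.1361]
force: [-0.4, 0.8, 1.4]
eef_pos: [0.5263, 0.2093, 0.126]
force: [0.4, 1.2, 0.2]
eef_pos: [0.5302, 0.1959, 0.1117]
force: [0.0, 0.3, 1.1]
```

```bash

python3 -m handwheel '[{"delta_pos":[0.03,-0.11,-0.18],"dr":[0,0,0]},{"delta_pos":[0.03,-0.11,-0.19],"dr":[0,0,0]}]'|grep -E "eef|force: \["
python3 -m handwheel '[{"delta_pos":[0.02,-0.07,-0.2],"dr":[0,0,0]},{"delta_pos":[0.02,-0.07,-0.2],"dr":[0,0,0]}]'|grep -E "eef|force: \["
python3 -m handwheel '[{"delta_pos":[0.01,-0.03,-0.18],"dr":[0,0,0]},{"delta_pos":[0.01,-0.03,-0.15],"dr":[0,0,0]}]' | grep -E "eef|force: \["
```

```text
eef_pos: [0.5319, 0.1896, 0.1005]
force: [-0.1, -0.6, 0.8]
eef_pos: [0.533, 0.1857, 0.0887]
force: [-0.1, 0.6, -0.1]
eef_pos: [0.5336, 0.1841, 0.0788]
force: [0.5, -0.1, 1.0]
```

```bash

python3 -m handwheel '[{"delta_pos":[0,0,-0.06],"dr":[0,0,0]},{"delta_pos":[0,0,0],"dr":[0,0,0]}]'|grep -E "eef|force: \["
python3 -m handwheel '[{"delta_pos":[0,0,-0.04],"dr":[0,0,0]},{"delta_pos":[0,0,0],"dr":[0,0,0]}]'|grep -E "eef|force: \["
```

```text
eef_pos: [0.5335, 0.1841, 0.0772]
force: [0.2, -0.5, -0.4]
eef_pos: [0.5337, 0.1843, 0.0764]
force: [-0.9, -0.1, 0.5]
```

```bash
python3 - <<'E'
from h import *
b=save("side","side7");t=save("wrist","w7")
b=cv2.resize(b[180:340,220:420],(400,320));a=cv2.resize(t[80:300,120:440],(400,275))
cv2.imwrite("pics/z7.png",np.hstack([np.pad(a,((0,45),(0,0),(0,0))),b])[:,:,::-1])
for n,z in dict(cam_left_end=.052,cam_right_end=.06,cam_right_pivot=.052,tail_boss=.042).items():
    for c in("wrist","side"):
        r=mark_of(c,n)
        if r:print(n,c,np.round(r[0]["location"]),round(r[0]["conf"],2),onz(c,r[0]["location"],z))
E
```

```text
cam_left_end wrist [242. 101.] 0.76 [0.46435625 0.12783727 0.052     ]
cam_left_end side [320. 291.] 0.75 [0.50498627 0.09942896 0.052     ]
cam_right_end wrist [258. 257.] 0.76 [0.54071567 0.15500235 0.06      ]
cam_right_end side [348. 267.] 0.52 [0.54659117 0.1446612  0.06      ]
cam_right_pivot wrist [398. 244.] 0.7 [0.51473261 0.22816786 0.052     ]
cam_right_pivot side [329. 239.] 0.62 [0.51843725 0.22807112 0.052     ]
tail_boss wrist [185. 180.] 0.83 [0.51541808 0.10431307 0.042     ]
tail_boss side [303. 222.] 0.73 [0.47173997 0.29377157 0.042     ]
```

View pics/z7.png

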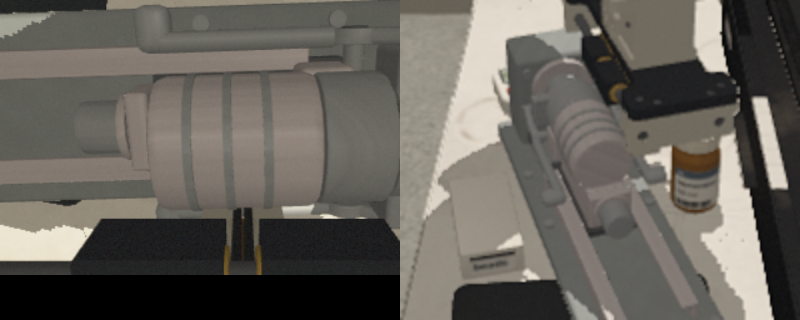

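The right arm is down too: its grip shows at (655,172) in the side crop and the bar lies beside the canister. I'll keep pressing until it is solid.

```bash

python3 -m handwheel '[{"delta_pos":[0,0,-0.04],"dr":[0,0,0]},{"delta_pos":[0,0,0],"dr":[0,0,0]}]'|grep -E "eef|force: \["
python3 -m handwheel '[{"delta_pos":[0,0,-0.04],"dr":[0,0,0]},{"delta_pos":[0,0,0],"dr":[0,0,0]}]'|grep -E "eef|force: \["
```

```text
eef_pos: [0.5338, 0.1842, 0.0761]
force: [-3.8, 0.1, 10.0]
eef_pos: [0.5339, 0.1842, 0.0758]
force: [-6.4, -0.6, 17.8]
```

```bash

python3 -m handwheel '[{"delta_pos":[0,0,-0.03],"dr":[0,0,0]},{"delta_pos":[0,0,0],"dr":[0,0,0]},{"delta_pos":[0,0,0],"dr":[0,0,0]}]'|grep -E "eef|force: \["
python3 -m handwheel '[{"delta_pos":[0,0,0.5],"dr":[0,0,0]},{"delta_pos":[0,0,1],"dr":[0,0,0]},{"delta_pos":[0,0,1],"dr":[0,0,0]},{"delta_pos":[0,0,1],"dr":[0,0,0]},{"delta_pos":[0,0,1],"dr":[0,0,0]},{"delta_pos":[0,0,0],"dr":[0,0,0]},{"delta_pos":[0,0,0],"dr":[0,0,0]}]'
python3 - <<'E'
from h import *
b=save("side","side8");t=save("wrist","w8")
b=cv2.resize(b[180:340,220:420],(400,320));a=cv2.resize(t[:300],(400,188))
cv2.imwrite("pics/z8.png",np.hstack([np.pad(a,((0,132),(0,0),(0,0))),b])[:,:,::-1])
E
```

```text
eef_pos: [0.5341, 0.1843, 0.0756]
force: [-8.4, -0.3, 23.4]
t: 20.55
eef_pos: [0.5338, 0.1842, 0.2086]
ee_rot: [3.141, 0.001, -2.855]
force: [-0.2, -0.1, -0.7]
width: 0.0004
gripper_force: 0.0
```

View pics/z8.png

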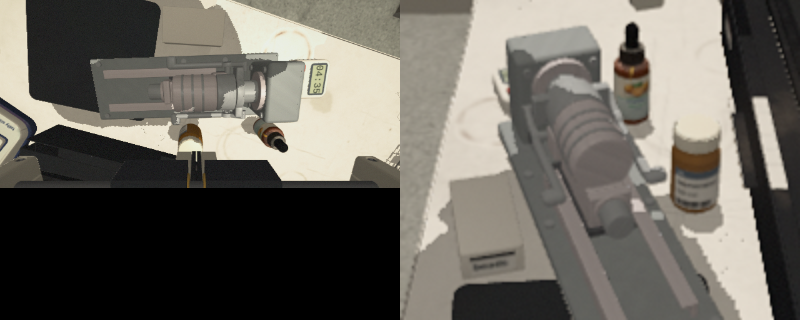

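Both arms lie flat (grips at (545,190) and (655,172) in the side crop), the coupling is against the collar, the bystanders are in place and the robot is clear.

```bash
python3 -c "
from station import job_done
print(job_done())"
```

```text
the job is handed in; nothing more can be done
None
```

The job is handed in at about 21 s. The coupling was pushed home to a solid stop, the left and then the right cam arm were pressed flat, and the highest force I read was about 32 N. The bystanders look untouched in the last pictures, but I haven't seen the verdict, because handing in returned no result.

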